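# Drum changeover at the sample rotator

### The arm

A 6-joint arm with a two-finger parallel gripper is mounted at the origin on the work surface. World frame = base frame: x ahead of the robot, y to its left, z up, the work surface at z = 0. Lengths are in m, angles in rad, forces in N, time in s.
With the tool pointing down it reaches from about 0.4 to 0.825 m from the base axis. Payload 7 kg.
Tool frame: the origin (TCP) lies at the centre of the arm's flange, where the gripper is bolted on; the fingertips stand 178 mm ahead of it and the grasp point (between the pads) lies 159 mm ahead of it (arm.tip_reach is the distance from the TCP to the fingertips, in m); z points along the fingers, y is the direction in which the jaws open and shut (so a half turn about z gives the same grasp; the last joint's range is limited). The gripper opens to 88 mm and grips with 3 to 60 N. Pads are 19 mm wide; open, the fingers measure 130 mm over their backs; the gripper's body (78 mm by 193 mm) begins 47 mm behind the grasp point.
Start: joints at [-0.995, 0.359, 0.012, 0, -1.224, -0.288], TCP at [0.192, -0.647, 0.405] pointing down, gripper open.
Joint ranges: [-3.07, 3.07], [-1.43, 2.12], [-1.02, 1.25], [-3.03, 1.67], [-3.05, -0], [-3.03, 3.03]. Speed limits (rad/s): [2.39, 2.39, 3.01, 3.14, 3.14, 3.14].

### API

Orientations are given as [roll, pitch, yaw] about the fixed x, y, z axes, in that order (R = Rz(yaw) Ry(pitch) Rx(roll)).
In Python, from station import arm gives the robot as it stands.
- The arm moves only by the shell command python3 -m inch 'ROWS' [OPENING] [FORCE]. ROWS is JSON, a list that holds one entry, the list of rows, each a list of 6 numbers: the shift along the world's x, y, z in units of 200 mm (1.0 is 200 mm), then the turn, a rotation vector about the world's x, y, z in units of 180 degrees (1.0 is 180 degrees). A call has 1 to 8 rows; each row is the pose to reach, as a shift and turn from the pose commanded when the call began, turning the shorter way round; what a row does not reach only later rows make up. A row lasts 1/8 s, in which the tool goes at most 62.5 mm and 10.7 degrees, less where a joint would pass 70% of its speed; a pose out of reach is approached as far as the arm can. A call with a number of a shift or a turn outside -1 to 1 is refused whole. A call with a gripper value outside its range is refused whole. OPENING is the finger opening in mm, from 0 to 87.6, set as the call begins (- or left out, the last holds). The fingers move at their own pace and stop on an object; FORCE is the grip in N (left out, the last holds). Time passes only in rows, so rows that repeat a pose let the fingers close. It gives the time, the measured TCP pose, the force and the opening at its end, in the units of the state.
- arm.get_state(): the state, without advancing time (a new reading comes with each control period).
- arm.grab_frame(name): name is "scene" or "top" or "wrist"; returns the picture (400x640x3 uint8, blue, green, red); there is no depth.
- arm.camera_params(name): a dict with "vertical_fov" (degrees; the focal length in pixels is half the picture's height over the tangent of half this angle, whatever the lens; pixels are square), "cx", "cy" (the principal point, pixels), "pose" (4x4, takes a point from camera to world coordinates). Camera axes: x right, y down, z forward; pixel columns grow to the right and rows downward; lengths in m; the calibration is good to about 2 mm. A picture is of the moment at which its call begins: read the wrist's pose just before it. camera_params takes no time and is no camera call; for the wrist camera it gives the pose at the moment of the call.
- arm.job_done(): hands the job in, once; it reports no verdict.
Trained networks look in the newest picture that a camera, given by its name, has taken for a name from the list of things; names that differ only in an ending like _2 or _b are one class to them, and where a whole thing is asked for, a point or a joint stands for the part that bears it (a point fixed in the world has none). Each returns a list of dicts, best first, with "score" (0 to 1); they miss things now and then, are a little off and sometimes report something else, mostly with a low value. They report only what shows in the picture. A call takes as long as a camera call. They do not tell look-alikes from the thing itself.
- arm.search_frame(target, camera): "box" ([left, top, right, bottom] in pixels, round what is visible of it).
- arm.regions_of(target, camera): "region" (400x640 bool, what is visible of it) and "box" ([left, top, right, bottom] in pixels, round what is visible of it).
The state is a dict: "t": time; "q": joint angles; "qd": joint speeds; "joint_efforts": joint torques, N m; "eef_pos": TCP position; "ee_rot": TCP orientation; "force": force on the tool from outside, world axes, zero at the start; "moment": the same for the moment, N m; "width": finger opening in m.
Only numpy, scipy, OpenCV 4.12 (cv2) and the standard library are available. Lean on these libraries where they do the work, as an engineer would, in place of code of your own. Each camera call takes 0.05 s, during which the arm holds its last target.

### The job

The red drum has finished its run on the white rotator and the blue drum is next: lay the blue drum in the rotator with both axle ends fully down in the slots, the red drum in the middle of the red tray and the yellow drum in the middle of the yellow tray. They now lie in each other's places; the grey tray is free for parking. Set the drums down rather than dropping them, never lay one on the bare bench, and leave the jar, the beaker and the tip box where they stand.

Things in the scene. Friction and masses are not known exactly. Their poses are not given: they have to be found in the camera images.
- red_drum: red plastic barrel with white end bands, 44 mm diameter, 110 mm long; steel axle (10 mm diameter, 164 mm over all) sticks out 27 mm at each end; 0.2 to 0.4 kg, lies level, can roll. Origin: on the axis at mid length; x along the axle (y and z turn as it rolls). Starts in the rotator.
- yellow_drum: yellow plastic barrel with white end bands, 44 mm diameter, 110 mm long; steel axle (10 mm diameter, 164 mm over all) sticks out 27 mm at each end; 0.2 to 0.4 kg, lies level, can roll. Origin: on the axis at mid length; x along the axle (y and z turn as it rolls). Starts in the red tray.
- blue_drum: blue plastic barrel with white end bands, 44 mm diameter, 110 mm long; steel axle (10 mm diameter, 164 mm over all) sticks out 27 mm at each end; 0.2 to 0.4 kg, lies level, can roll. Origin: on the axis at mid length; x along the axle (y and z turn as it rolls). Starts in the yellow tray.
- rotator: fixed white base with blue stripe, 170 x 100 x 30 mm; two aluminium yokes 10 mm thick, 68 mm either side of the middle along x (126 mm clear between). Each has a slot open at the top: mouth 38 mm wide at 107 mm height, 14 mm wide from 88 mm down to its bottom at 70 mm. Axle seated: drum axis along rotator x, 75 mm above the origin. Origin: centre of the underside, on the bench; z up.
- red_tray: fixed red tray: plate 130 x 90 x 10 mm with two V saddles (12 mm thick, 42 mm either side of the middle along x, 72 mm free between; V tops at 50 mm height, 67 mm apart). The barrel lies in both Vs, axle along tray x, axis then 50 mm above the origin (barrel 18 mm clear of the plate). Origin: centre of the underside, on the bench; z up. Starts with the yellow drum.
- yellow_tray: fixed yellow tray: plate 130 x 90 x 10 mm with two V saddles (12 mm thick, 42 mm either side of the middle along x, 72 mm free between; V tops at 50 mm height, 67 mm apart). The barrel lies in both Vs, axle along tray x, axis then 50 mm above the origin (barrel 18 mm clear of the plate). Origin: centre of the underside, on the bench; z up. Starts with the blue drum.
- grey_tray: fixed grey tray: plate 130 x 90 x 10 mm with two V saddles (12 mm thick, 42 mm either side of the middle along x, 72 mm free between; V tops at 50 mm height, 67 mm apart). The barrel lies in both Vs, axle along tray x, axis then 50 mm above the origin (barrel 18 mm clear of the plate). Origin: centre of the underside, on the bench; z up. Starts empty.
- amber_jar: bystander: amber glass jar with white cap, 60 mm diameter, 85 mm high, upright. Origin: centre of its underside.
- beaker: bystander: clear glass beaker, 68 mm diameter at the rim, 80 mm high, upright. Origin: centre of its underside.
- tip_box: bystander: clear box of pipette tips with a green top, 75 x 110 x 56 mm. Origin: centre of its underside.
Not all that is in view belongs to the job. There is more than one size of the yellow_drum; the one meant has the size given above.

How it is judged:
At the end, for the whole second after the job is handed in: All drums released and at rest. Blue in the rotator on both slot bottoms: height within 4 mm, 10 mm along, 6 mm across, 0.05 rad. Red in the red tray, yellow in the yellow tray: height within 4 mm, centre within 15 mm along, 8 mm across, 0.10 rad (x of blue_drum in the frame of rotator between -0.01 and 0.01 m and y of blue_drum in the frame of rotator between -0.006 and 0.006 m and z of blue_drum in the frame of rotator between 0.071 and 0.079 m and angle between the x axis of blue_drum and the x axis of rotator, either way round below 0.05 rad and linear speed of each of blue_drum, red_drum, yellow_drum below 0.02 m/s and angular speed of each of blue_drum, red_drum, yellow_drum below 0.3 rad/s and x of red_drum in the frame of red_tray between -0.015 and 0.015 m and y of red_drum in the frame of red_tray between -0.008 and 0.008 m and z of red_drum in the frame of red_tray between 0.046 and 0.054 m and angle between the x axis of red_drum and the x axis of red_tray, either way round below 0.1 rad and x of yellow_drum in the frame of yellow_tray between -0.015 and 0.015 m and y of yellow_drum in the frame of yellow_tray between -0.008 and 0.008 m and z of yellow_drum in the frame of yellow_tray between 0.046 and 0.054 m and angle between the x axis of yellow_drum and the x axis of yellow_tray, either way round below 0.1 rad); the robot touches nothing.
It fails at once if a drum lies on or falls to the bare bench (its axis less than 35 mm above it) (height (world z) of any of red_drum, yellow_drum, blue_drum below 0.035 m).
It fails at once if a drum is dropped or thrown (faster than 0.8 m/s with no finger on it, a fall of about 33 mm) ((linear speed of red_drum above 0.8 m/s and contact force between the fingers and red_drum below 0.05 N) or (linear speed of yellow_drum above 0.8 m/s and contact force between the fingers and yellow_drum below 0.05 N) or (linear speed of blue_drum above 0.8 m/s and contact force between the fingers and blue_drum below 0.05 N)).
It fails at once if the jar, the beaker or the tip box is moved by more than 20 mm or tipped (distance of any of amber_jar, beaker, tip_box from where it was at the start of the episode above 0.02 m or angle between any of amber_jar, beaker, tip_box's own z axis and vertical above 0.3 rad).
It also fails if it takes over 120 s, if anything falls off the work surface, if the arm or the gripper's body presses on something with over 40 N, if the wrist force passes 120 N, or if a joint passes its speed limit or range.

## Working session

There is one attempt and no reset: what is moved stays moved. The work goes in short steps, Python scripts to look and compute and a shell command to move; the robot and the scene stay as the last step left them, time stands still between calls to the robot, and variables do not carry over. Pictures are saved under pics/ and viewed, and the job is handed in when it is done.

```bash
ls; mkdir -p pics; python3 - <<'E'
from station import arm
import cv2
s=arm.get_state();print({k:s[k] for k in('t','eef_pos','ee_rot','width','force')},arm.tip_reach)
for n in('scene','top','wrist'):
    p=arm.camera_params(n);print(n,p)
    cv2.imwrite(f'pics/{n}0.png',arm.grab_frame(n))
E
```

```text
pics
{'t': 0.0, 'eef_pos': array([ 0.19154884, -0.64704193,  0.40372711]), 'ee_rot': array([ 3.13992686e+00, -1.27988354e-04, -2.85391034e+00]), 'width': 0.087451547339053, 'force': array([ 0.08504972, -0.46443866,  0.70032917])} 0.1781
scene {'vertical_fov': 47.6282232035437, 'cx': 323.64272918497545, 'cy': 210.60163936735475, 'pose': array([[-0.68131944,  0.55542559, -0.47676644,  1.18884809],
       [ 0.73188811,  0.52757438, -0.43128304,  0.46511726],
       [ 0.01198412, -0.64278121, -0.76595607,  1.00467101],
       [ 0.        ,  0.        ,  0.        ,  1.        ]])}
top {'vertical_fov': 42.49056751404392, 'cx': 319.9096305142547, 'cy': 198.9390247816563, 'pose': array([[-2.16164141e-02, -9.92052834e-01,  1.23951221e-01,
         3.97558235e-01],
       [-9.99766299e-01,  2.14844686e-02, -2.40122218e-03,
        -6.01958027e-02],
       [-2.80886839e-04, -1.23974159e-01, -9.92285407e-01,
         1.64006233e+00],
       [ 0.00000000e+00,  0.00000000e+00,  0.00000000e+00,
         1.00000000e+00]])}
wrist {'vertical_fov': 66.12204018810225, 'cx': 319.55506314291586, 'cy': 199.2134129439501, 'pose': array([[-2.84261935e-01,  9.25595187e-01,  2.49937398e-01,
         1.25706514e-01],
       [ 9.58746142e-01,  2.74162461e-01,  7.51051239e-02,
        -6.67279262e-01],
       [ 9.93489248e-04,  2.60976044e-01, -9.65344766e-01,
         3.84504619e-01],
       [ 0.00000000e+00,  0.00000000e+00,  0.00000000e+00,
         1.00000000e+00]])}
```

View pics/scene0.png

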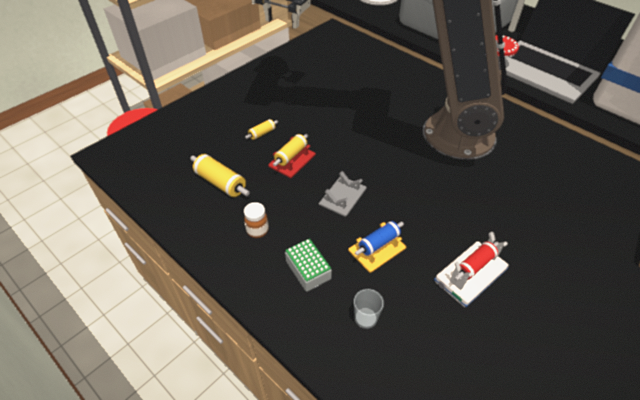

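View pics/top0.png

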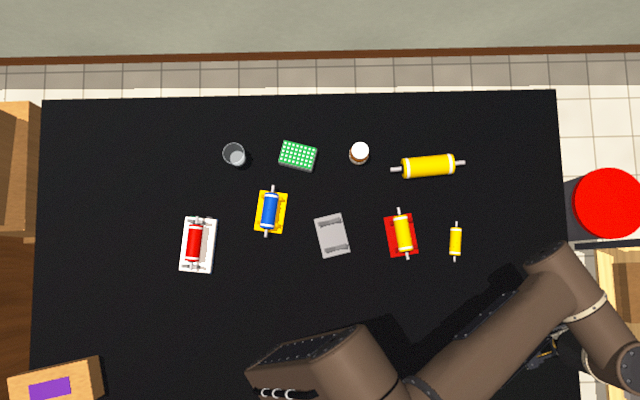

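View pics/wrist0.png

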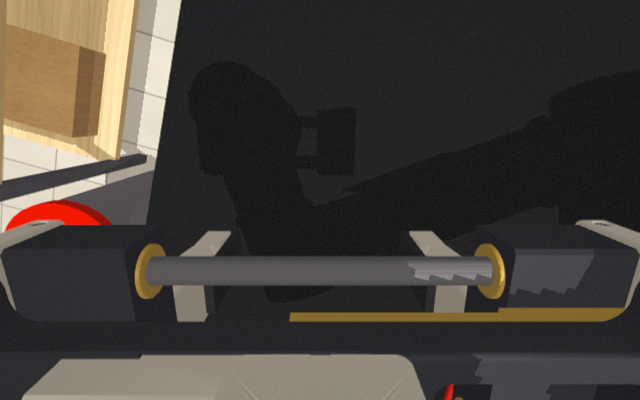

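```bash
cat > h.py <<'E'
from station import arm
import numpy as np,cv2
def K(p):
    f=200/np.tan(np.radians(p['vertical_fov'])/2); return f,p['cx'],p['cy']
def ray(p,u,v):
    f,cx,cy=K(p); T=p['pose']; d=T[:3,:3]@np.array([(u-cx)/f,(v-cy)/f,1]); return T[:3,3],d/np.linalg.norm(d)
def onz(p,u,v,z):
    o,d=ray(p,u,v); return o+d*(z-o[2])/d[2]
def proj(p,X):
    f,cx,cy=K(p);T=p['pose'];c=T[:3,:3].T@(np.asarray(X)-T[:3,3]);return np.array([cx+f*c[0]/c[2],cy+f*c[1]/c[2]])
def tri(rs):
    A=np.zeros((3,3));b=np.zeros(3)
    for o,d in rs:
        M=np.eye(3)-np.outer(d,d);A+=M;b+=M@o
    X=np.linalg.solve(A,b); return X,[np.linalg.norm(np.cross(X-o,d)) for o,d in rs]
def pca(m):
    ys,xs=np.nonzero(m);P=np.c_[xs,ys].astype(float);c=P.mean(0);w,V=np.linalg.eigh(np.cov((P-c).T));return c,V[:,1],np.sqrt(w[::-1])
E
python3 - <<'E'
from h import *
P={n:arm.camera_params(n) for n in('top','scene')}
for n in P: arm.grab_frame(n)
for t in ['red_drum','yellow_drum','blue_drum','rotator','red_tray','yellow_tray','grey_tray','amber_jar','beaker','tip_box']:
    for n in P:
        for r in arm.regions_of(t,n)[:4]:
            m=r['region']
            if r['score']<.2 or m.sum()<5: continue
            c,v,s=pca(m)
            x,y,w,h=cv2.boundingRect(m.astype(np.uint8)); bc=(x+w/2-.5,y+h/2-.5)
            print(t,n,round(r['score'],2),[int(b) for b in r['box']],'c',c.round(1),'n',m.sum(),end=' ')
            if n=='top':
                z={'r':.06}.get(t[0],.05)
                z=.05 if 'drum' in t else .0
                a=onz(P[n],*(c+v*5),z)-onz(P[n],*c,z)
                print('xy',onz(P[n],*c,z).round(3),'yaw',round(np.degrees(np.arctan2(a[1],a[0])),1),end='')
            print()
E
```

```text
red_drum top 0.93 [183, 214, 202, 269] c [193.1 242.5] n 610 xy [0.469 0.33  0.05 ] yaw 173.3
red_drum scene 0.61 [455, 241, 497, 281] c [477.1 259.3] n 822 
red_drum scene 0.52 [353, 221, 402, 255] c [379.3 237.6] n 772 
yellow_drum top 0.89 [448, 222, 460, 260] c [454.3 241.4] n 310 xy [ 0.455 -0.476  0.05 ] yaw 175.3
yellow_drum top 0.74 [396, 206, 411, 258] c [402.3 232.5] n 561 xy [ 0.486 -0.316  0.05 ] yaw -171.3
yellow_drum top 0.67 [392, 150, 464, 180] c [428.2 164.9] n 1154 xy [ 0.696 -0.406  0.05 ] yaw 95.7
yellow_drum scene 0.94 [191, 152, 245, 199] c [218.6 174.7] n 1135 
yellow_drum scene 0.64 [274, 134, 309, 166] c [289.7 149.8] n 493 
blue_drum top 0.58 [260, 185, 277, 235] c [268.6 210.3] n 534 xy [0.564 0.096 0.05 ] yaw 170.4
blue_drum scene 0.91 [354, 224, 399, 253] c [379.  237.9] n 719 
rotator top 0.63 [175, 213, 217, 273] c [199.4 244.7] n 1185 xy [0.464 0.322 0.   ] yaw 173.1
rotator scene 0.68 [348, 225, 407, 275] c [377.9 253.4] n 812 
rotator scene 0.59 [275, 136, 308, 167] c [290.4 149. ] n 549 
red_tray top 0.21 [254, 189, 287, 232] c [272.2 210.9] n 446 x
[... 422 characters left out ...]
96 
amber_jar top 0.78 [349, 140, 366, 166] c [358.2 152.9] n 307 xy [ 0.75  -0.192  0.   ] yaw 163.1
amber_jar top 0.45 [176, 214, 218, 272] c [199.7 244.8] n 1283 xy [0.464 0.321 0.   ] yaw 170.9
amber_jar scene 0.98 [244, 203, 269, 238] c [255.3 219.9] n 679 
amber_jar scene 0.65 [353, 291, 382, 331] c [366.9 307.6] n 891 
beaker top 0.81 [224, 144, 241, 167] c [233.6 153.6] n 379 xy [0.757 0.213 0.   ] yaw -140.7
beaker scene 0.83 [354, 291, 381, 330] c [367.1 307.4] n 910 
tip_box top 0.9 [277, 141, 315, 169] c [297.  155.4] n 878 xy [0.747 0.007 0.   ] yaw 76.2
tip_box scene 0.95 [286, 242, 329, 287] c [307.8 264.5] n 1406 
tip_box scene 0.53 [435, 230, 510, 303] c [470.5 275.2] n 2009
```

```bash
python3 -m inch '[[[0.1,0.1,0,0,0,-0.02],[0.35,0.3,0,0,0,-0.05],[0.6,0.55,0,0,0,-0.09],[0.85,0.8,0,0,0,-0.092],[1,0.95,0,0,0,-0.092]]]' 87 && python3 -m inch '[[[0.2,0.15,0,0,0,0],[0.45,0.35,0,0,0,0],[0.7,0.6,0,0,0,0],[0.82,0.7,0,0,0,0],[0.82,0.7,0,0,0,0]]]'; python3 - <<'E'
from h import *
import pickle
p=arm.camera_params('wrist');s=arm.get_state();print(s['t'],s['eef_pos'],s['ee_rot']);im=arm.grab_frame('wrist');cv2.imwrite('pics/w1.png',im)
rs=arm.regions_of('yellow_drum','wrist');print([(r['score'],r['box']) for r in rs])
pickle.dump((p,im),open('w1.pkl','wb'))
E
```

```text
t: 1.88
eef_pos: [0.3927, -0.4556, 0.4049]
ee_rot: [-3.141, 0.0, 3.14]
force: [0.9, -0.7, 0.6]
width: 0.0868
t: 2.5
eef_pos: [0.5577, -0.3151, 0.4042]
ee_rot: [3.141, -0.0, -3.139]
force: [-0.7, -1.0, -0.1]
width: 0.0866
2.5 [ 0.55766308 -0.3150585   0.40423095] [ 3.14145514e+00 -1.45405402e-04 -3.13932762e+00]
[(0.95, [151.8, 25.0, 186.0, 146.5]), (0.8, [216.8, 288.3, 316.8, 313.8]), (0.71, [289.7, 29.9, 343.8, 192.3])]
```

View pics/w1.png

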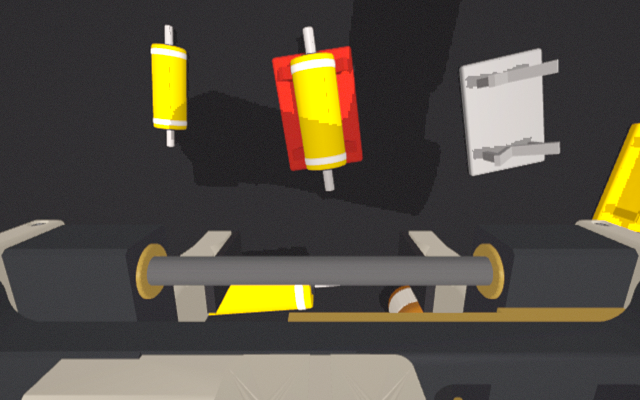

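```bash
cat > snap.py <<'E'
from h import *
import pickle,sys
n=sys.argv[1]
p=arm.camera_params('wrist');s=arm.get_state();im=arm.grab_frame('wrist');cv2.imwrite(f'pics/{n}.png',im);pickle.dump((p,im),open(n+'.pkl','wb'));print(n,s['t'],s['eef_pos'].round(4),s['ee_rot'].round(4),s['qd'].round(3).max())
E
python3 -m inch '[[[0,0.2,0,0,0,0],[0,0.45,0,0,0,0],[0,0.55,0,0,0,0],[0,0.55,0,0,0,0],[0,0.55,0,0,0,0]]]'; python3 snap.py w2
python3 -m inch '[[[0,0.2,0,0,0,0],[0,0.45,0,0,0,0],[0,0.55,0,0,0,0],[0,0.55,0,0,0,0],[0,0.55,0,0,0,0]]]'; python3 snap.py w3
python3 -m inch '[[[0.1,0.2,0,0,0,0],[0.2,0.5,0,0,0,0],[0.2,0.8,0,0,0,0],[0.2,0.95,0,0,0,0],[0.2,0.95,0,0,0,0],[0.2,0.95,0,0,0,0]]]'; python3 snap.py w4
python3 -m inch '[[[-0.1,0.2,0,0,0,0],[-0.2,0.45,0,0,0,0],[-0.2,0.6,0,0,0,0],[-0.2,0.6,0,0,0,0],[-0.2,0.6,0,0,0,0]]]'; python3 snap.py w5
python3 -m inch '[[[-0.05,0.2,0,0,0,0],[-0.1,0.45,0,0,0,0],[-0.1,0.6,0,0,0,0],[-0.1,0.6,0,0,0,0],[-0.1,0.6,0,0,0,0]]]'; python3 snap.py w6
python3 - <<'E'
import cv2,numpy as np
ims=[cv2.imread(f'pics/w{i}.png')[:230] for i in (3,4,5,6)]
cv2.imwrite('pics/m1.png',cv2.resize(np.vstack(ims[:2]),None,fx=1.2,fy=1.2));cv2.imwrite('pics/m2.png',cv2.resize(np.vstack(ims[2:]),None,fx=1.2,fy=1.2))
E
```

```text
t: 3.22
eef_pos: [0.5554, -0.2082, 0.4048]
ee_rot: [-3.141, 0.0, 3.14]
force: [0.2, 0.1, -0.9]
width: 0.0869
w2 3.225 [ 0.5554 -0.2082  0.4048] [-3.1413e+00  2.0000e-04  3.1397e+00] 0.007
t: 3.9
eef_pos: [0.5556, -0.0981, 0.4045]
ee_rot: [-3.141, -0.0, 3.14]
force: [0.2, 0.3, 0.9]
width: 0.087
w3 3.9 [ 0.5556 -0.0981  0.4045] [-3.1414e+00 -3.0000e-04  3.1397e+00] 0.002
t: 4.7
eef_pos: [0.5957, 0.0918, 0.4045]
ee_rot: [-3.141, -0.0, 3.14]
force: [0.1, 0.1, 0.2]
width: 0.087
w4 4.7 [0.5957 0.0918 0.4045] [-3.1413e+00 -4.0000e-04  3.1396e+00] 0.002
t: 5.38
eef_pos: [0.5558, 0.2116, 0.4046]
ee_rot: [-3.141, -0.0, 3.139]
force: [0.2, -0.4, -0.9]
width: 0.087
w5 5.375 [0.5558 0.2116 0.4046] [-3.1414e+00 -2.0000e-04  3.1393e+00] 0.001
t: 6.05
eef_pos: [0.5359, 0.332, 0.4044]
ee_rot: [-3.141, -0.0, 3.14]
force: [0.6, -0.8, -0.2]
width: 0.0868
w6 6.05 [0.5359 0.332  0.4044] [-3.1410e+00 -4.0000e-04  3.1397e+00] 0.001
```

View pics/m1.png

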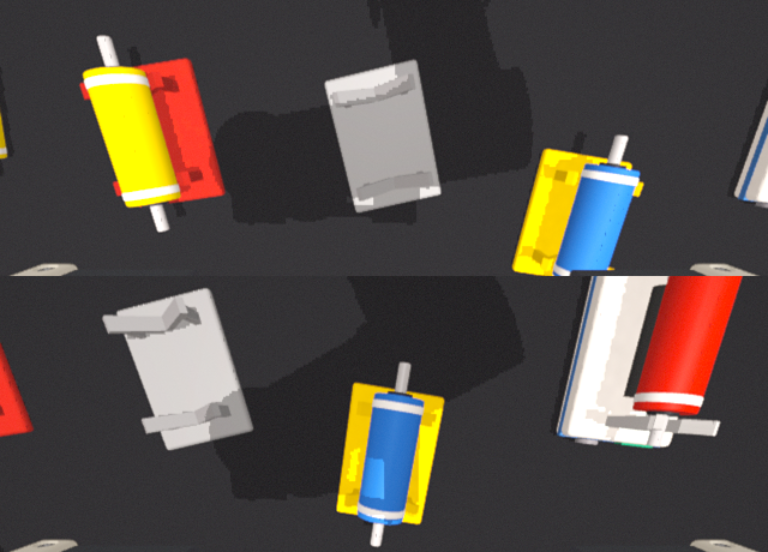

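View pics/m2.png

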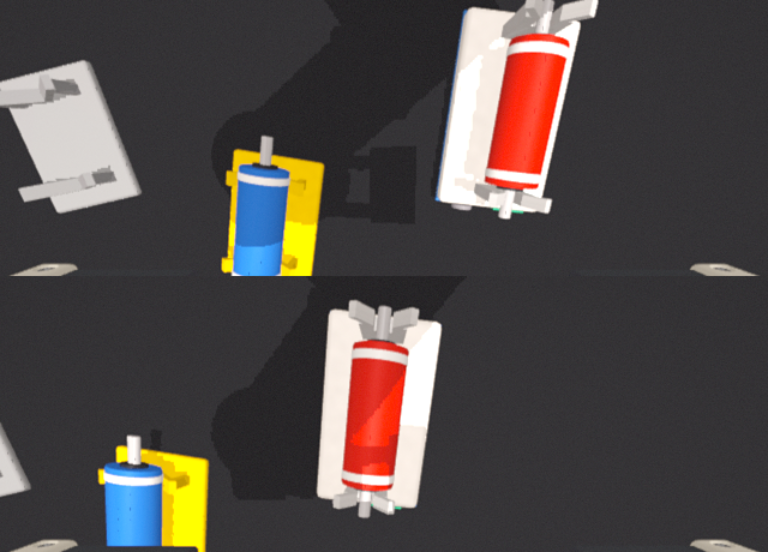

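```bash
cat > meas.py <<'E'
from h import *
import pickle
D={i:pickle.load(open(f'w{i}.pkl','rb')) for i in range(1,7)}
rng={'red':[((0,120,60),(6,255,255)),((172,120,60),(180,255,255))],'yellow':[((25,120,60),(34,255,255))],'blue':[((98,100,50),(125,255,255))]}
if __name__=='__main__':
  for col,views in (('yellow',(1,2,3)),('blue',(4,)),('red',(5,6))):
    R=[];E=[[],[]]
    for i in views:
        p,im=D[i];hsv=cv2.cvtColor(im,cv2.COLOR_BGR2HSV);m=sum(cv2.inRange(hsv,np.array(a),np.array(b)) for a,b in rng[col]);m[225:]=0
        m=cv2.morphologyEx(m,cv2.MORPH_OPEN,np.ones((3,3)))
        n,lab,st,ce=cv2.connectedComponentsWithStats(m)
        # component list
        print(col,i,[(k,st[k].tolist(),ce[k].round(0).tolist()) for k in range(1,n) if st[k,4]>400])
E
python3 meas.py
python3 - <<'E'
import pickle,cv2
for i,(u,v) in ((1,(318,130)),(4,(325,130)),(4,(360,160)),(4,(310,170))):
    im=pickle.load(open(f'w{i}.pkl','rb'))[1];print(i,u,v,cv2.cvtColor(im[v:v+1,u:u+1],cv2.COLOR_BGR2HSV),im[v,u])
E
```

```text
yellow 1 [(3, [152, 54, 34, 66, 2107], [169.0, 87.0]), (4, [293, 67, 52, 91, 3638], [319.0, 112.0]), (8, [605, 146, 35, 60, 762], [622.0, 175.0])]
yellow 2 [(3, [53, 58, 43, 65, 2354], [74.0, 90.0]), (4, [186, 69, 60, 91, 3770], [216.0, 113.0]), (5, [514, 125, 86, 100, 3518], [550.0, 173.0])]
yellow 3 [(2, [74, 69, 73, 91, 4299], [110.0, 113.0]), (4, [429, 125, 61, 100, 3023], [457.0, 174.0])]
blue 4 [(2, [300, 110, 51, 86, 3243], [324.0, 153.0])]
red 5 [(2, [407, 43, 64, 102, 4659], [438.0, 93.0])]
red 6 [(2, [286, 68, 52, 99, 4198], [311.0, 117.0])]
1 318 130 [[[ 26 255 235]]] [  0 202 235]
4 325 130 [[[106 192 205]]] [205 122  51]
4 360 160 [[[177  45  63]]] [53 52 63]
4 310 170 [[[105 190 245]]] [245 153  62]
```

```bash
cat > fit.py <<'E'
from h import *
from scipy.optimize import minimize
S=4
def cyl(x,y,z,yaw,L,r=.022,pitch=0):
    a=np.linspace(0,2*np.pi,60);P=[]
    ax=np.array([np.cos(yaw)*np.cos(pitch),np.sin(yaw)*np.cos(pitch),np.sin(pitch)]);s=np.array([-np.sin(yaw),np.cos(yaw),0]);u=np.cross(ax,s)
    for e in(-L/2,L/2): P+= [np.array([x,y,z])+ax*e+r*(np.cos(t)*s+np.sin(t)*u) for t in a]
    return np.array(P)
def render(p,pts,shape=(400,640)):
    uv=np.array([proj(p,q) for q in pts]);h=cv2.convexHull(((uv+.5)*S*16-8).astype(np.int32).reshape(-1,1,2))
    m=np.zeros((shape[0]*S,shape[1]*S),np.uint8);cv2.fillConvexPoly(m,h,255,lineType=cv2.LINE_8,shift=4)
    return cv2.resize(m,(shape[1],shape[0]),interpolation=cv2.INTER_AREA)/255.
def fitcyl(views,x0,fixL=None,clip=225,r=.022):
    # views: list of (params, mask 0/1, roi-limit rows)
    def cost(v):
        L=fixL if fixL else v[4]
        c=0
        for p,m,cl in views:
            R=render(p,cyl(*v[:4],L,r));R[cl:]=0
            c+=np.abs(R-m).sum()/m.sum()
        return c/len(views)
    x0=np.array(x0,float);n=len(x0)
    d=np.array([.01,.01,.01,.08,.01])[:n]
    sim=np.vstack([x0]+[x0+np.eye(n)[i]*d for i in range(n)])
    r_=minimize(cost,x0,method='Nelder-Mead',options=dict(initial_simplex=sim,xatol=1e-4,fatol=1e-5,maxiter=400))
    r_=minimize(cost,r_.x,method='Nelder-Mead',options=dict(initial_simplex=np.vstack([r_.x]+[r_.x+np.eye(n)[i]*d*.3 for i in range(n)]),xatol=1e-4,fatol=1e-5,maxiter=400))
    return r_.x,r_.fun
E
cat > meas2.py <<'E'
from meas import *
from fit import *
def mask(i,col,pt):
    p,im=D[i];hsv=cv2.cvtColor(im,cv2.COLOR_BGR2HSV)
    rr=dict(rng);rr['yellow']=[((25,120,60),(34,255,255))]
    m=sum(cv2.inRange(hsv,np.array(a),np.array(b)) for a,b in rr[col]);m[225:]=0
    n,lab=cv2.connectedComponents(m);k=lab[pt[1],pt[0]]
    return p,cv2.morphologyEx((lab==k).astype(np.uint8),cv2.MORPH_CLOSE,np.ones((3,3))).astype(float),225
for name,vs,x0 in (('yellow',[mask(1,'yellow',(319,112)),mask(2,'yellow',(216,113)),mask(3,'yellow',(110,113))],(.486,-.316,.05,.15,.08)),
  ('blue',[mask(4,'blue',(324,153)),mask(3,'blue',(490,190)),mask(5,'blue',(217,190))],(.564,.096,.05,-.17,.08)),
  ('blue4',[mask(4,'blue',(324,153))],(.564,.096,.05,-.17,.08)),
  ('red',[mask(5,'red',(438,93)),mask(6,'red',(311,117)),mask(4,'red',(570,60))],(.469,.33,.075,-.12,.08)),('red56',[mask(5,'red',(438,93)),mask(6,'red',(311,117))],(.469,.33,.075,-.12,.08))):
    print(name,[int(v[1].sum()) for v in vs],*[np.round(a,4) for a in fitcyl(vs,x0)])
E
python3 meas2.py
```

```text
yellow [3638, 3772, 4302] [ 0.4867 -0.3165  0.0501  0.1477  0.0843] 0.0316
blue [3245, 3371, 2821] [ 0.5653  0.0966  0.0511 -0.1612  0.0837] 0.0678
blue4 [3245] [ 0.5669  0.0963  0.0348 -0.1626  0.0887] 0.0181
red [4668, 4199, 5898] [ 0.4696  0.323   0.0762 -0.11    0.084 ] 0.047
red56 [4668, 4199] [ 0.4696  0.3234  0.0733 -0.1152  0.0852] 0.0386
```

```bash
python3 - <<'E'
from meas import *
def box(im,p,x,y,yaw,z,lx,ly,c):
    R=np.array([[np.cos(yaw),-np.sin(yaw)],[np.sin(yaw),np.cos(yaw)]])
    P=[proj(p,[*(R@np.array([a*lx/2,b*ly/2])+[x,y]),z]) for a,b in((1,1),(1,-1),(-1,-1),(-1,1))]
    cv2.polylines(im,[(np.array(P)*3).astype(int)],True,c,1)
def cross(im,p,x,y,yaw,z,half=.082):
    q=[(proj(p,[x+s*half*np.cos(yaw),y+s*half*np.sin(yaw),z])*3).astype(int).tolist() for s in(-1,1)];cv2.line(im,q[0],q[1],(0,255,0),1)
out=[]
for i,t,roi in ((1,(.4867,-.3165,.1477,.05,.01,.13,.09),(220,10,420,210)),(3,(.486,-.097,.2,.05,.01,.13,.09),(220,10,420,210)),(4,(.5655,.0966,-.163,.05,.01,.13,.09),(230,30,430,230)),(6,(.4696,.3234,-.114,.075,.03,.17,.10),(220,10,420,210))):
    p,im=D[i];b=cv2.resize(im,None,fx=3,fy=3,interpolation=cv2.INTER_CUBIC)
    x,y,yaw,za,zp,lx,ly=t
    box(b,p,x,y,yaw,zp,lx,ly,(255,0,255));
    if i!=3:cross(b,p,x,y,yaw,za)
    x0,y0,x1,y1=roi;out.append(b[y0*3:y1*3,x0*3:x1*3])
o=np.vstack([np.hstack(out[:2]),np.hstack(out[2:])]);cv2.imwrite('pics/ov.png',cv2.resize(o,(600,600),interpolation=cv2.INTER_AREA))
E
```

```text
(no output)
```

View pics/ov.png

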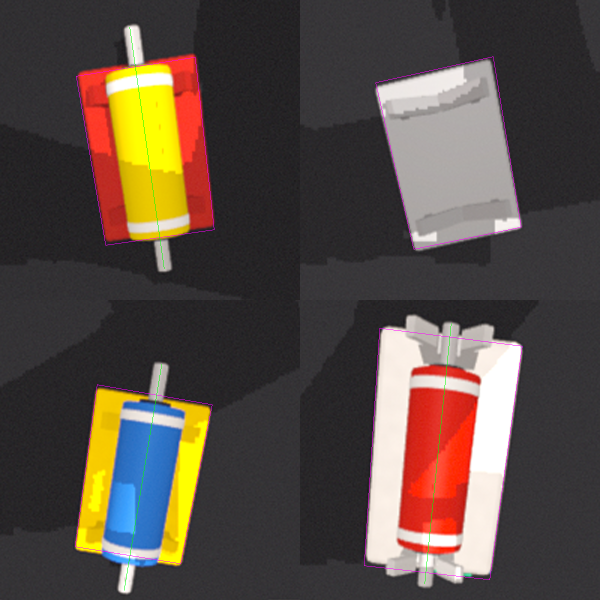

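```bash
python3 -m inch '[[[-0.15,-0.02,0,0,0,-0.018],[-0.33,-0.043,-0.1,0,0,-0.0356],[-0.33,-0.043,-0.3,0,0,-0.0356],[-0.33,-0.043,-0.5,0,0,-0.0356],[-0.33,-0.043,-0.6,0,0,-0.0356],[-0.33,-0.043,-0.6,0,0,-0.0356]]]' 87 && python3 snap.py a1
```

```text
t: 6.85
eef_pos: [0.4696, 0.3228, 0.2835]
ee_rot: [-3.139, -0.002, 3.027]
force: [0.1, 0.7, 0.9]
width: 0.0872
a1 6.85 [0.4696 0.3228 0.2835] [-3.1390e+00 -1.6000e-03  3.0273e+00] 0.043
```

View pics/a1.png

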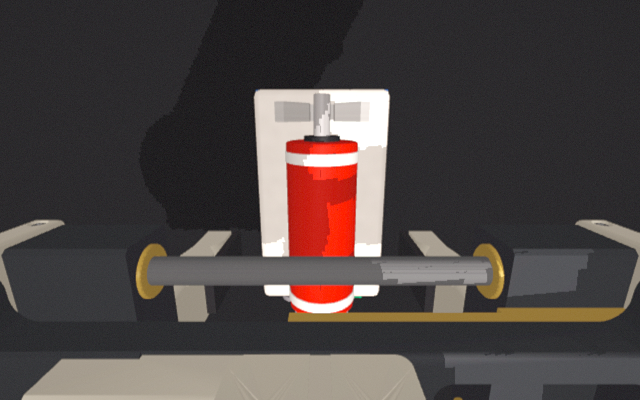

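```bash
python3 -m inch '[[[0,0,-0.08,0,0,0],[0,0,-0.16,0,0,0],[0,0,-0.22,0,0,0],[0,0,-0.247,0,0,0],[0,0,-0.247,0,0,0]]]' 87 && python3 -m inch '[[[0,0,0,0,0,0],[0,0,0,0,0,0],[0,0,0,0,0,0],[0,0,0,0,0,0],[0,0,0,0,0,0],[0,0,0,0,0,0]]]' 30 30
```

```text
t: 7.52
eef_pos: [0.4695, 0.3242, 0.2348]
ee_rot: [-3.141, -0.0, 3.029]
force: [-0.7, 0.3, 0.4]
width: 0.0871
t: 8.28
eef_pos: [0.4696, 0.3242, 0.2353]
ee_rot: [3.142, 0.0, 3.029]
force: [-0.9, 0.4, 1.6]
width: 0.0431
```

```bash
python3 -m inch '[[[0,0,0.05,0,0,0],[0,0,0.15,0,0,0],[0,0,0.27,0,0,0],[0,0,0.4,0,0,0],[0,0,0.52,0,0,0],[0,0,0.6,0,0,0],[0,0,0.62,0,0,0],[0,0,0.62,0,0,0]]]' && python3 snap.py a2
```

```text
t: 9.28
eef_pos: [0.4694, 0.3241, 0.3588]
ee_rot: [-3.141, -0.001, 3.028]
force: [-1.2, 0.1, -3.2]
width: 0.0432
a2 9.275 [0.4694 0.3241 0.3588] [-3.1412e+00 -6.0000e-04  3.0284e+00] 0.011
```

View pics/a2.png

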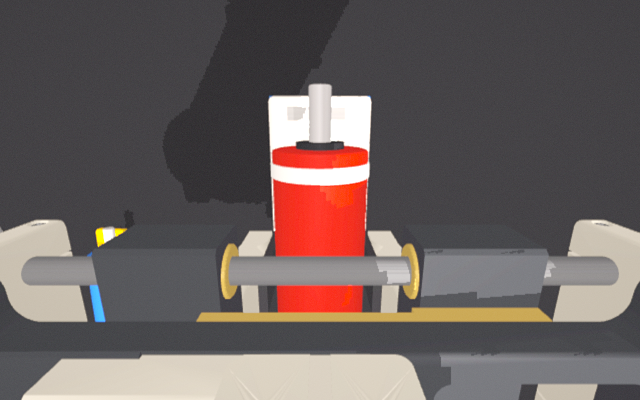

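```bash
python3 -m inch '[[[0,-0.05,0,0,0,0.005],[0,-0.15,0,0,0,0.015],[0.01,-0.3,0,0,0,0.03],[0.02,-0.47,0,0,0,0.045],[0.03,-0.65,0,0,0,0.06],[0.04,-0.83,0,0,0,0.08],[0.05,-1,0,0,0,0.09]]]' && python3 -m inch '[[[0,-0.17,0,0,0,0.01],[0.01,-0.35,0,0,0,0.01],[0.02,-0.55,0,0,0,0.01],[0.03,-0.75,0,0,0,0.01],[0.033,-0.92,0,0,0,0.01],[0.033,-1,0,0,0,0.01],[0.033,-1,0,0,0,0.01],[0.033,-1,0,0,0,0.01]]]' && python3 snap.py a3
```

```text
t: 10.2
eef_pos: [0.4791, 0.1224, 0.3587]
ee_rot: [-3.141, -0.001, -2.97]
force: [0.4, -0.4, -2.0]
width: 0.0435
t: 11.2
eef_pos: [0.4861, -0.0755, 0.3591]
ee_rot: [3.141, -0.0, -2.94]
force: [-0.6, 0.4, -2.7]
width: 0.0433
a3 11.2 [ 0.4861 -0.0755  0.3591] [ 3.1415e+00 -2.0000e-04 -2.9403e+00] 0.01
```

View pics/a3.png

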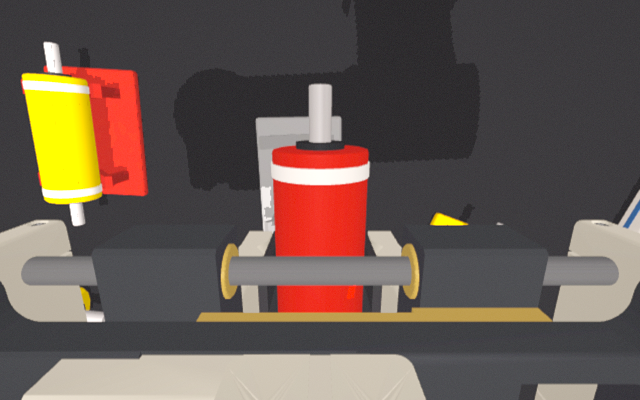

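```bash
python3 -m inch '[[[0,-0.06,-0.05,0,0,0],[0,-0.108,-0.15,0,0,0],[0,-0.108,-0.32,0,0,0],[0,-0.108,-0.47,0,0,0],[0,-0.108,-0.6,0,0,0],[0,-0.108,-0.67,0,0,0],[0,-0.108,-0.71,0,0,0],[0,-0.108,-0.73,0,0,0]]]' && python3 -m inch '[[[0,0,-0.01,0,0,0],[0,0,-0.016,0,0,0],[0,0,-0.016,0,0,0]]]'
```

```text
t: 12.25
eef_pos: [0.4864, -0.0974, 0.2133]
ee_rot: [-3.141, 0.0, -2.94]
force: [0.4, 0.9, -2.2]
width: 0.0436
t: 12.62
eef_pos: [0.4864, -0.0974, 0.2109]
ee_rot: [-3.141, 0.001, -2.94]
force: [-0.8, 0.6, 3.3]
width: 0.0436
```

```bash
python3 -m inch '[[[0,0,0,0,0,0],[0,0,0,0,0,0],[0,0,0,0,0,0],[0,0,0,0,0,0]]]' 87 && python3 -m inch '[[[0,0,0.1,0,0,0],[0,0,0.3,0,0,0],[0.1,0.15,0.55,0,0,-0.02],[0.2,0.4,0.8,0,0,-0.06],[0.3,0.7,0.85,0,0,-0.1],[0.395,0.92,0.85,0,0,-0.116],[0.395,0.97,0.85,0,0,-0.116],[0.395,0.97,0.85,0,0,-0.116]]]' && python3 snap.py a4
```

```text
t: 13.12
eef_pos: [0.4862, -0.0974, 0.21]
ee_rot: [3.142, 0.0, -2.941]
force: [-0.2, 1.2, -0.3]
width: 0.0776
t: 14.12
eef_pos: [0.5649, 0.0971, 0.3795]
ee_rot: [-3.141, -0.001, 2.98]
force: [0.0, -0.3, 0.9]
width: 0.087
a4 14.125 [0.5649 0.0971 0.3795] [-3.1409e+00 -1.1000e-03  2.9799e+00] 0.008
```

View pics/a4.png

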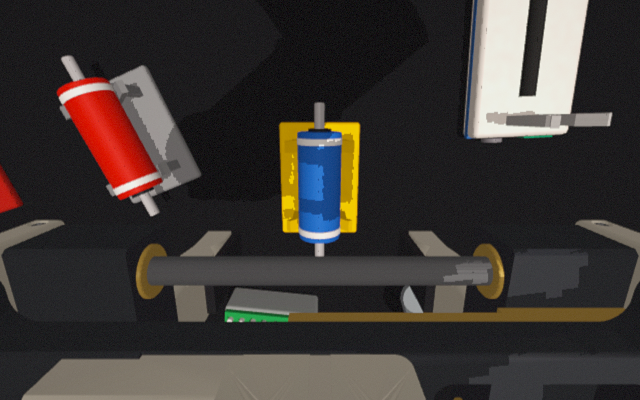

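```bash
python3 -m inch '[[[0,0,-0.12,0,0,0],[0,0,-0.35,0,0,0],[0,0,-0.55,0,0,0],[0,0,-0.7,0,0,0],[0,0,-0.79,0,0,0],[0,0,-0.84,0,0,0],[0,0,-0.848,0,0,0],[0,0,-0.848,0,0,0]]]' && python3 -m inch '[[[0,0,0,0,0,0],[0,0,0,0,0,0],[0,0,0,0,0,0],[0,0,0,0,0,0],[0,0,0,0,0,0],[0,0,0,0,0,0]]]' 30 30 && python3 -m inch '[[[0,0,0.05,0,0,0],[0,0,0.15,0,0,0],[0,0,0.27,0,0,0],[0,0,0.4,0,0,0],[0,0,0.55,0,0,0],[0,0,0.7,0,0,0],[0,0,0.75,0,0,0],[0,0,0.75,0,0,0]]]'&& python3 snap.py a5
```

```text
t: 15.18
eef_pos: [0.5654, 0.0964, 0.2112]
ee_rot: [3.141, 0.001, 2.978]
force: [-0.9, 0.1, -0.2]
width: 0.0873
t: 15.92
eef_pos: [0.5651, 0.0964, 0.2105]
ee_rot: [-3.141, -0.0, 2.978]
force: [0.1, -1.4, 1.7]
width: 0.0437
t: 16.92
eef_pos: [0.5649, 0.0966, 0.3605]
ee_rot: [3.141, 0.0, 2.978]
force: [-0.2, -0.7, -3.5]
width: 0.0436
a5 16.925 [0.5649 0.0966 0.3605] [3.1408e+00 3.0000e-04 2.9781e+00] 0.023
```

View pics/a5.png

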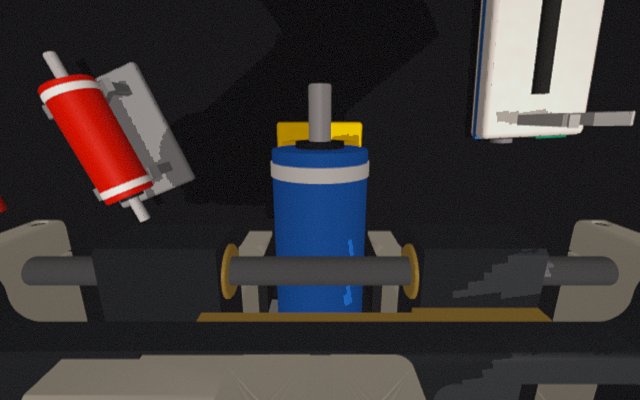

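```bash
python3 -m inch '[[[-0.02,0.05,0,0,0,0],[-0.07,0.17,0,0,0,0.005],[-0.15,0.35,0,0,0,0.01],[-0.24,0.55,0,0,0,0.016],[-0.33,0.75,0,0,0,0.016],[-0.41,0.92,0,0,0,0.016],[-0.46,1,0,0,0,0.016],[-0.477,1,0,0,0,0.016]]]' && python3 -m inch '[[[0,0.08,-0.02,0,0,0],[0,0.135,-0.08,0,0,0],[0,0.135,-0.15,0,0,0],[0,0.135,-0.2,0,0,0],[0,0.135,-0.2,0,0,0]]]'&& python3 snap.py a6
python3 - <<'E'
from h import *
p=arm.camera_params('top');im=arm.grab_frame('top');q=arm.grab_frame('scene')
cv2.imwrite('pics/t6.png',np.hstack([cv2.resize(im[200:290,140:250],(400,327)),cv2.resize(q[200:320,410:540],(355,327))]))
E
```

```text
t: 17.98
eef_pos: [0.4689, 0.2975, 0.3596]
ee_rot: [-3.14, -0.001, 3.03]
force: [0.1, -0.4, -3.4]
width: 0.0433
t: 18.6
eef_pos: [0.4697, 0.3229, 0.3191]
ee_rot: [-3.139, -0.001, 3.028]
force: [0.4, -0.4, -2.8]
width: 0.0435
a6 18.6 [0.4697 0.3229 0.3191] [-3.1394e+00 -1.4000e-03  3.0279e+00] 0.025
```

View pics/a6.png

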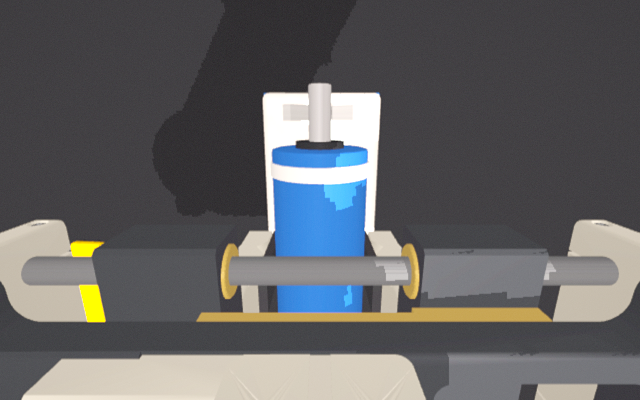

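View pics/t6.png

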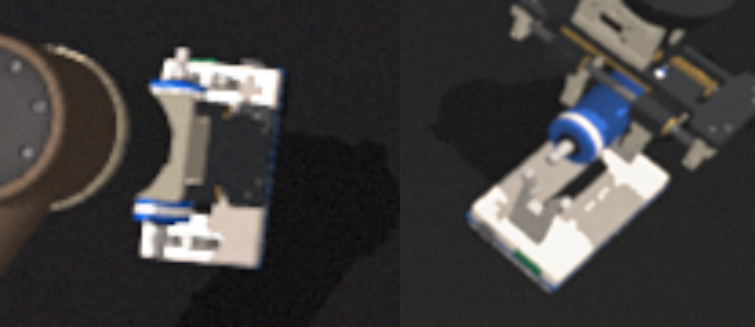

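```bash
python3 -m inch '[[[0,0,-0.04,0,0,0],[0,0,-0.1,0,0,0],[0,0,-0.16,0,0,0],[0,0,-0.22,0,0,0],[0,0,-0.27,0,0,0],[0,0,-0.31,0,0,0],[0,0,-0.33,0,0,0],[0,0,-0.33,0,0,0]]]' && python3 -m inch '[[[0,0,-0.02,0,0,0],[0,0,-0.04,0,0,0],[0,0,-0.06,0,0,0],[0,0,-0.075,0,0,0],[0,0,-0.085,0,0,0],[0,0,-0.09,0,0,0],[0,0,-0.09,0,0,0]]]'&& python3 snap.py a7
```

```text
t: 19.75
eef_pos: [0.4698, 0.3236, 0.2543]
ee_rot: [-3.141, -0.0, 3.029]
force: [-0.3, 0.1, -3.0]
width: 0.0432
t: 20.62
eef_pos: [0.4698, 0.3236, 0.2365]
ee_rot: [3.142, 0.0, 3.029]
force: [-0.0, -1.0, -3.9]
width: 0.0436
a7 20.625 [0.4698 0.3236 0.2365] [3.1416 0.     3.0286] 0.003
```

View pics/a7.png

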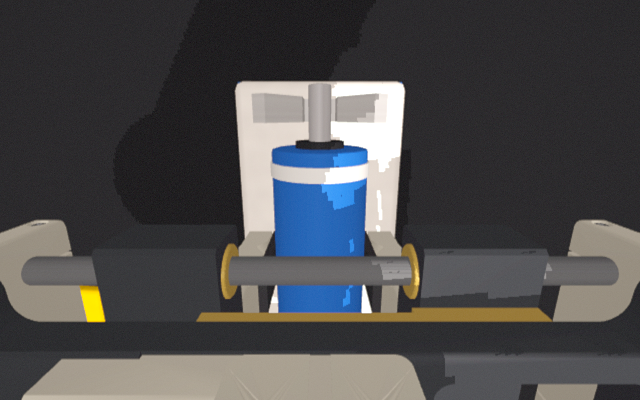

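```bash
python3 -m inch '[[[0,0,-0.005,0,0,0],[0,0,-0.009,0,0,0],[0,0,-0.009,0,0,0]]]' && python3 -m inch '[[[0,0,-0.004,0,0,0],[0,0,-0.004,0,0,0]]]'
```

```text
t: 21.05
eef_pos: [0.4698, 0.3236, 0.2353]
ee_rot: [3.141, 0.0, 3.029]
force: [-2.9, -1.0, 4.1]
width: 0.0436
t: 21.3
eef_pos: [0.4698, 0.3237, 0.2353]
ee_rot: [3.141, 0.001, 3.029]
force: [-5.5, -2.1, 11.2]
width: 0.0435
```

```bash
python3 -m inch '[[[0,0,0,0,0,0],[0,0,0,0,0,0],[0,0,0,0,0,0],[0,0,0,0,0,0],[0,0,0,0,0,0]]]' 87 && python3 -m inch '[[[0,0,0.1,0,0,0],[0,0,0.3,0,0,0],[0.1,0,0.55,0,0,0],[0.25,0,0.8,0,0,0],[0.33,0,0.85,0,0,0],[0.33,0,0.85,0,0,0],[0.33,0,0.85,0,0,0]]]' && python3 snap.py w7
cat > chk.py <<'E'
from fit import *
import pickle,sys
from meas import rng
def m(i,col,pt):
    p,im=pickle.load(open(i+'.pkl','rb'));hsv=cv2.cvtColor(im,cv2.COLOR_BGR2HSV)
    k=sum(cv2.inRange(hsv,np.array(a),np.array(b)) for a,b in rng[col]);k[225:]=0
    n,lab=cv2.connectedComponents(k);return p,cv2.morphologyEx((lab==lab[pt[1],pt[0]]).astype(np.uint8),cv2.MORPH_CLOSE,np.ones((3,3))).astype(float),225
E
python3 - <<'E'
from chk import *
p=pickle.load(open('w7.pkl','rb'))[0]
u=proj(p,[.4696,.3234,.09]).astype(int);print(u)
print(fitcyl([m('w7','blue',u)],(.4696,.3234,.075,-.113),fixL=.0845))
E
```

```text
t: 21.92
eef_pos: [0.4698, 0.3236, 0.2338]
ee_rot: [-3.142, -0.0, 3.029]
force: [-0.7, 0.0, 0.2]
width: 0.085
t: 22.8
eef_pos: [0.5352, 0.3233, 0.4027]
ee_rot: [-3.14, -0.001, 3.028]
force: [0.8, -0.6, 0.2]
width: 0.0868
w7 22.8 [0.5352 0.3233 0.4027] [-3.1403e+00 -1.5000e-03  3.0282e+00] 0.007
[312 120]
(array([ 0.4695063 ,  0.32316935,  0.07273201, -0.09957171]), np.float64(0.04394771241830066))
```

View pics/w7.png

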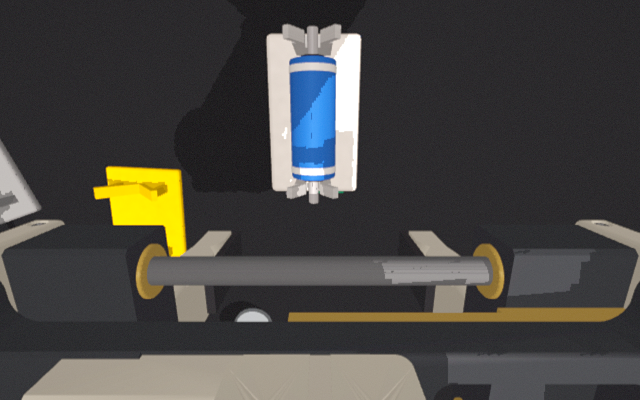

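```bash
python3 -m inch '[[[0,-0.15,0,0,0,0.01],[-0.03,-0.4,0,0,0,0.03],[-0.07,-0.7,0,0,0,0.05],[-0.1,-1,0,0,0,0.07]]]' && python3 -m inch '[[[-0.03,-0.3,0,0,0,0.01],[-0.06,-0.6,0,0,0,0.013],[-0.08,-0.8,0,0,0,0.013],[-0.1,-1,0,0,0,0.013]]]' && python3 -m inch '[[[-0.02,-0.3,0,0,0,0],[-0.04,-0.6,-0.05,0,0,0],[-0.043,-0.85,-0.1,0,0,0],[-0.043,-1,-0.1,0,0,0],[-0.043,-1,-0.1,0,0,0]]]' && python3 -m inch '[[[0,-0.15,0,0,0,0],[0,-0.2,0,0,0,0],[0,-0.2,0,0,0,0]]]' && python3 snap.py a8
```

```text
t: 23.35
eef_pos: [0.5145, 0.1222, 0.4031]
ee_rot: [-3.141, -0.001, -3.031]
force: [1.2, -1.7, 0.7]
width: 0.0871
t: 23.85
eef_pos: [0.4947, -0.0776, 0.4034]
ee_rot: [3.142, -0.001, -2.994]
force: [-0.1, -0.7, -0.9]
width: 0.0869
t: 24.48
eef_pos: [0.4865, -0.2777, 0.3825]
ee_rot: [3.141, -0.002, -2.996]
force: [0.3, 0.6, -0.6]
width: 0.0869
t: 24.85
eef_pos: [0.487, -0.316, 0.3834]
ee_rot: [3.141, -0.001, -2.994]
force: [-0.2, -0.5, 0.5]
width: 0.0868
a8 24.85 [ 0.487  -0.316   0.3834] [ 3.1411e+00 -7.0000e-04 -2.9943e+00] 0.014
```

View pics/a8.png

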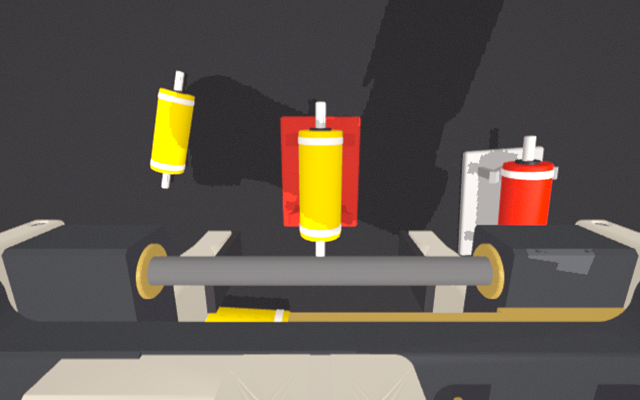

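```bash
python3 -m inch '[[[0,0,-0.12,0,0,0],[0,0,-0.35,0,0,0],[0,0,-0.55,0,0,0],[0,0,-0.7,0,0,0],[0,0,-0.8,0,0,0],[0,0,-0.85,0,0,0],[0,0,-0.863,0,0,0],[0,0,-0.863,0,0,0]]]' && python3 -m inch '[[[0,0,0,0,0,0],[0,0,0,0,0,0],[0,0,0,0,0,0],[0,0,0,0,0,0],[0,0,0,0,0,0],[0,0,0,0,0,0]]]' 30 30 && python3 -m inch '[[[0,0,0.05,0,0,0],[0,0,0.15,0,0,0],[0,0,0.27,0,0,0],[0,0,0.4,0,0,0],[0,0,0.55,0,0,0],[0,0,0.7,0,0,0],[0,0,0.75,0,0,0],[0,0,0.75,0,0,0]]]'&& python3 snap.py a9
```

```text
t: 25.9
eef_pos: [0.4875, -0.3163, 0.2119]
ee_rot: [-3.141, 0.001, -2.994]
force: [-0.1, -0.6, 0.0]
width: 0.0871
t: 26.65
eef_pos: [0.487, -0.3158, 0.2112]
ee_rot: [3.141, -0.0, -2.994]
force: [0.4, 5.0, 1.9]
width: 0.0431
t: 27.65
eef_pos: [0.487, -0.3164, 0.3614]
ee_rot: [-3.142, 0.001, -2.994]
force: [-0.1, -0.1, -2.9]
width: 0.0433
a9 27.65 [ 0.487  -0.3164  0.3614] [-3.1416e+00  7.0000e-04 -2.9941e+00] 0.026
```

View pics/a9.png

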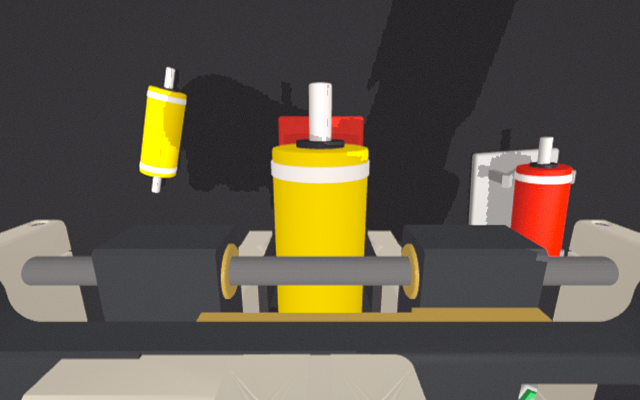

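```bash
python3 -m inch '[[[0.01,0.05,0,0,0,0],[0.03,0.15,0,0,0,-0.01],[0.06,0.3,0,0,0,-0.03],[0.09,0.47,0,0,0,-0.045],[0.12,0.65,0,0,0,-0.06],[0.16,0.83,0,0,0,-0.08],[0.2,1,0,0,0,-0.098]]]' && python3 -m inch '[[[0.03,0.17,0,0,0,0],[0.07,0.35,0,0,0,0],[0.11,0.55,0,0,0,0],[0.15,0.75,0,0,0,0],[0.18,0.92,0,0,0,0],[0.19,1,0,0,0,0],[0.19,1,0,0,0,0]]]' && python3 -m inch '[[[0,0.04,0,0,0,0],[0,0.065,-0.05,0,0,0],[0,0.065,-0.15,0,0,0],[0,0.065,-0.15,0,0,0],[0,0.065,-0.15,0,0,0]]]' && python3 snap.py a10
```

```text
t: 28.58
eef_pos: [0.527, -0.1146, 0.3602]
ee_rot: [-3.141, -0.002, 2.98]
force: [0.5, -0.4, -3.0]
width: 0.0433
t: 29.45
eef_pos: [0.5649, 0.0846, 0.3604]
ee_rot: [-3.141, -0.001, 2.983]
force: [0.2, -1.0, -2.7]
width: 0.0433
t: 30.08
eef_pos: [0.5654, 0.0964, 0.3316]
ee_rot: [-3.141, 0.0, 2.981]
force: [-0.1, 0.3, -3.2]
width: 0.0431
a10 30.075 [0.5654 0.0964 0.3316] [-3.1415e+00  3.0000e-04  2.9811e+00] 0.009
```

View pics/a10.png

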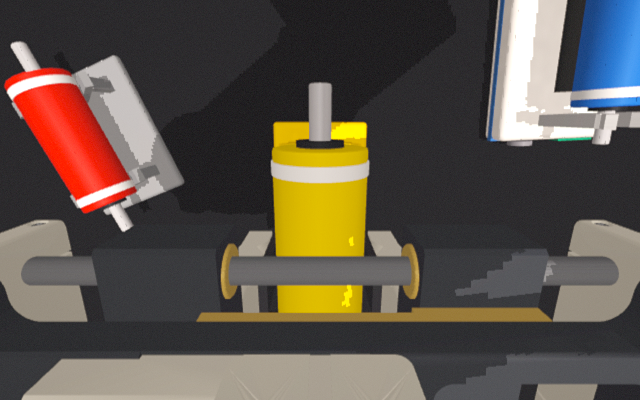

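Aligned with the tray (plate edges at columns 273 and 367, axle at 320). Lower: 0.3316 → 0.2115 is −0.60.

```bash
python3 -m inch '[[[0,0,-0.06,0,0,0],[0,0,-0.17,0,0,0],[0,0,-0.3,0,0,0],[0,0,-0.42,0,0,0],[0,0,-0.5,0,0,0],[0,0,-0.56,0,0,0],[0,0,-0.59,0,0,0],[0,0,-0.593,0,0,0]]]' && python3 -m inch '[[[0,0,-0.005,0,0,0],[0,0,-0.008,0,0,0],[0,0,-0.008,0,0,0]]]'
```

```text
t: 31.12
eef_pos: [0.5653, 0.0966, 0.2126]
ee_rot: [-3.142, 0.0, 2.981]
force: [0.6, -0.1, -2.8]
width: 0.0428
t: 31.5
eef_pos: [0.5654, 0.0966, 0.2116]
ee_rot: [3.141, 0.001, 2.982]
force: [-0.2, 0.2, -0.5]
width: 0.0436
```

```bash
python3 -m inch '[[[0,0,-0.003,0,0,0],[0,0,-0.003,0,0,0]]]' && python3 -m inch '[[[0,0,0,0,0,0],[0,0,0,0,0,0],[0,0,0,0,0,0],[0,0,0,0,0,0],[0,0,0,0,0,0]]]' 87 && python3 -m inch '[[[0,0,0.1,0,0,0],[0,0,0.3,0,0,0],[0,-0.05,0.55,0,0,0.02],[-0.1,-0.2,0.8,0,0,0.05],[-0.2,-0.5,0.85,0,0,0.09],[-0.35,-0.8,0.85,0,0,0.115],[-0.395,-0.97,0.85,0,0,0.115],[-0.395,-0.97,0.85,0,0,0.115]]]' && python3 snap.py a11
```

```text
t: 31.75
eef_pos: [0.5654, 0.0964, 0.2113]
ee_rot: [3.142, 0.001, 2.982]
force: [-1.1, -3.2, 5.0]
width: 0.0436
t: 32.38
eef_pos: [0.5652, 0.0966, 0.2104]
ee_rot: [-3.142, -0.0, 2.981]
force: [0.4, 0.3, -0.1]
width: 0.0852
t: 33.38
eef_pos: [0.4849, -0.0995, 0.3808]
ee_rot: [3.142, 0.0, -2.944]
force: [-0.4, 0.2, -0.2]
width: 0.0871
a11 33.375 [ 0.4849 -0.0995  0.3808] [ 3.1416e+00  5.0000e-04 -2.9437e+00] 0.042
```

View pics/a11.png

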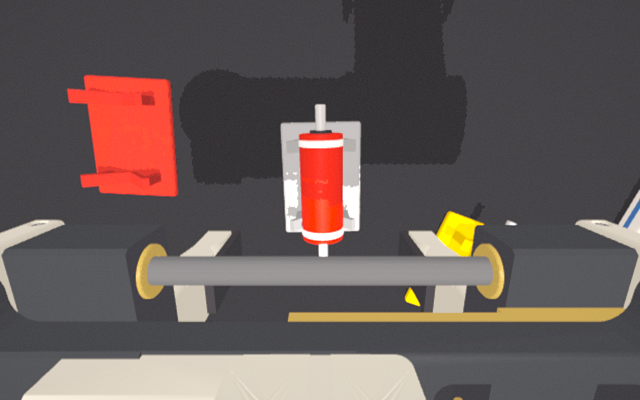

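```bash
python3 -m inch '[[[0,0,-0.12,0,0,0],[0,0,-0.35,0,0,0],[0,0,-0.55,0,0,0],[0,0,-0.7,0,0,0],[0,0,-0.79,0,0,0],[0,0,-0.835,0,0,0],[0,0,-0.845,0,0,0],[0,0,-0.845,0,0,0]]]' && python3 -m inch '[[[0,0,0,0,0,0],[0,0,0,0,0,0],[0,0,0,0,0,0],[0,0,0,0,0,0],[0,0,0,0,0,0],[0,0,0,0,0,0]]]' 30 30 && python3 -m inch '[[[0,0,0.05,0,0,0],[0,0,0.15,0,0,0],[0,0,0.27,0,0,0],[0,0,0.4,0,0,0],[0,0,0.5,0,0,0],[0,0,0.58,0,0,0],[0,0,0.6,0,0,0],[0,0,0.6,0,0,0]]]'&& python3 snap.py a12
```

```text
t: 34.42
eef_pos: [0.4866, -0.0971, 0.212]
ee_rot: [-3.142, 0.001, -2.94]
force: [0.2, 0.2, 0.8]
width: 0.087
t: 35.17
eef_pos: [0.4861, -0.0973, 0.2115]
ee_rot: [3.141, 0.0, -2.94]
force: [-0.4, 1.9, 0.1]
width: 0.0434
t: 36.17
eef_pos: [0.4859, -0.0975, 0.3314]
ee_rot: [3.141, 0.0, -2.941]
force: [-0.2, -0.1, -3.1]
width: 0.0432
a12 36.175 [ 0.4859 -0.0975  0.3314] [ 3.1414e+00  1.0000e-04 -2.9408e+00] 0.014
```

View pics/a12.png

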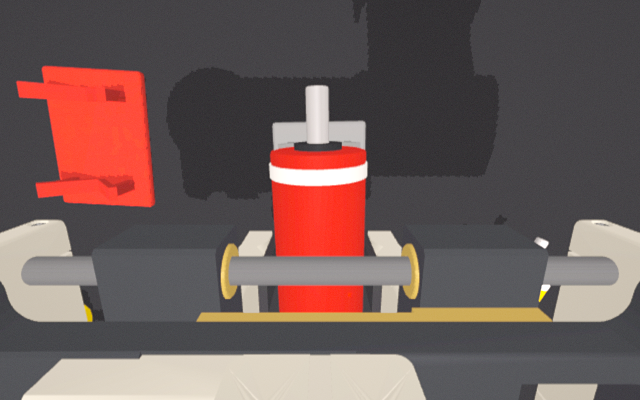

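```bash
python3 -m inch '[[[0,-0.05,0,0,0,0],[0,-0.15,0,0,0,-0.005],[0,-0.32,0,0,0,-0.01],[0,-0.52,0,0,0,-0.017],[0.005,-0.72,0,0,0,-0.017],[0.005,-0.9,0,0,0,-0.017],[0.005,-1,0,0,0,-0.017],[0.005,-1,0,0,0,-0.017]]]' && python3 -m inch '[[[0,-0.06,0,0,0,0],[0,-0.095,-0.02,0,0,0],[0,-0.095,-0.1,0,0,0],[0,-0.095,-0.15,0,0,0],[0,-0.095,-0.15,0,0,0]]]' && python3 snap.py a13
```

```text
t: 37.22
eef_pos: [0.4868, -0.2987, 0.3306]
ee_rot: [3.141, -0.001, -2.996]
force: [1.2, 0.3, -2.3]
width: 0.0432
t: 37.85
eef_pos: [0.4868, -0.316, 0.2999]
ee_rot: [3.14, -0.002, -2.994]
force: [-0.1, 0.9, -1.7]
width: 0.0432
a13 37.85 [ 0.4868 -0.316   0.2999] [ 3.1403e+00 -2.5000e-03 -2.9936e+00] 0.023
```

View pics/a13.png

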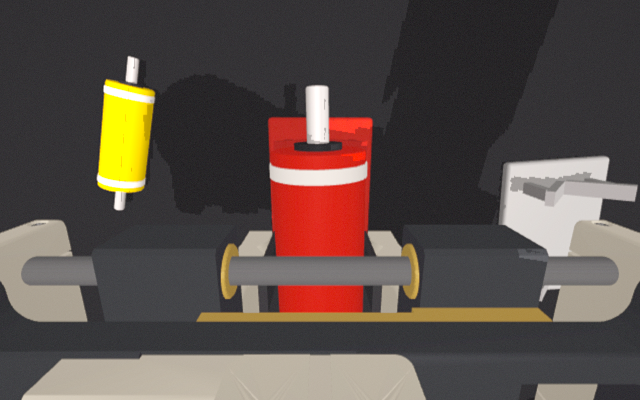

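```bash
python3 -m inch '[[[0,0,-0.05,0,0,0],[0,0,-0.15,0,0,0],[0,0,-0.25,0,0,0],[0,0,-0.34,0,0,0],[0,0,-0.4,0,0,0],[0,0,-0.425,0,0,0],[0,0,-0.435,0,0,0],[0,0,-0.435,0,0,0]]]' && python3 -m inch '[[[0,0,-0.005,0,0,0],[0,0,-0.009,0,0,0],[0,0,-0.009,0,0,0]]]'
```

```text
t: 38.9
eef_pos: [0.4874, -0.3165, 0.2148]
ee_rot: [-3.141, 0.001, -2.994]
force: [-0.6, 0.9, -2.7]
width: 0.0435
t: 39.28
eef_pos: [0.4873, -0.3164, 0.213]
ee_rot: [-3.141, 0.001, -2.994]
force: [0.5, 1.5, -1.0]
width: 0.043
```

```bash
python3 -m inch '[[[0,0,-0.004,0,0,0],[0,0,-0.007,0,0,0],[0,0,-0.007,0,0,0]]]'
```

```text
t: 39.65
eef_pos: [0.4875, -0.3164, 0.2124]
ee_rot: [-3.141, 0.001, -2.993]
force: [-1.3, 3.8, 9.4]
width: 0.0434
```

Seated. Release, lift, and inspect all three.

```bash
python3 -m inch '[[[0,0,0,0,0,0],[0,0,0,0,0,0],[0,0,0,0,0,0],[0,0,0,0,0,0],[0,0,0,0,0,0]]]' 87 && python3 -m inch '[[[0,0,0.1,0,0,0],[0,0,0.3,0,0,0],[0.1,0,0.55,0,0,0],[0.25,0,0.8,0,0,0],[0.34,0,0.95,0,0,0],[0.34,0,0.95,0,0,0],[0.34,0,0.95,0,0,0]]]' && python3 snap.py f1
python3 -m inch '[[[0,0.2,0,0,0,0],[0.1,0.5,0,0,0,0],[0.2,0.8,0,0,0,0],[0.3,1,0,0,0,0]]]' >/dev/null && python3 -m inch '[[[0,0.3,0,0,0,0],[0.03,0.6,0,0,0,0],[0.05,0.9,0,0,0,0],[0.05,1,0,0,0,0],[0.05,1,0,0,0,0],[0.05,1,0,0,0,0]]]' && python3 snap.py f2
python3 -m inch '[[[0,0.3,0,0,0,0],[-0.2,0.6,0,0,0,0],[-0.4,0.9,0,0,0,0],[-0.45,1,0,0,0,0],[-0.45,1,0,0,0,0],[-0.45,1,0,0,0,0]]]' && python3 snap.py f3
python3 - <<'E'
from h import *
cv2.imwrite('pics/fs.png',arm.grab_frame('scene'));cv2.imwrite('pics/ft.png',arm.grab_frame('top'))
print([(t,[np.round(arm.regions_of(t,'top')[0]['box'],0)]) for t in('amber_jar','beaker','tip_box')])
ims=[cv2.imread(f'pics/f{i}.png')[:230] for i in(1,2,3)];cv2.imwrite('pics/fm.png',cv2.resize(np.vstack(ims),None,fx=.85,fy=.85))
E
```

```text
t: 40.28
eef_pos: [0.4872, -0.3165, 0.2112]
ee_rot: [3.142, -0.0, -2.994]
force: [-0.2, 0.2, -0.2]
width: 0.0854
t: 41.15
eef_pos: [0.5547, -0.3162, 0.4003]
ee_rot: [3.141, -0.001, -2.994]
force: [-0.1, -0.6, -0.7]
width: 0.0869
f1 41.15 [ 0.5547 -0.3162  0.4003] [ 3.1406e+00 -1.0000e-03 -2.9941e+00] 0.006
t: 42.45
eef_pos: [0.6249, 0.0826, 0.4007]
ee_rot: [-3.141, -0.001, -2.994]
force: [-0.2, -0.2, 0.7]
width: 0.0869
f2 42.45 [0.6249 0.0826 0.4007] [-3.1412e+00 -1.1000e-03 -2.9945e+00] 0.004
t: 43.25
eef_pos: [0.5355, 0.2826, 0.4013]
ee_rot: [-3.141, -0.0, -2.995]
force: [0.5, -0.3, 0.1]
width: 0.0869
f3 43.25 [0.5355 0.2826 0.4013] [-3.1414 -0.     -2.9947] 0.004Traceback (most recent call last):
  File "<stdin>", line 3, in <module>
IndexError: list index out of range
```

View pics/fs.png

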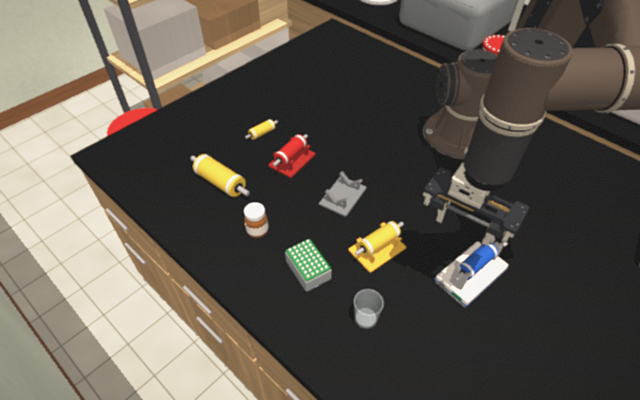

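```bash
python3 - <<'E'
from chk import *
out=[]
for n,t,roi in (('f1',(.487,-.3165,.1477,.05),(220,10,420,210)),('f2',(.5653,.0966,-.162,.05),(220,30,420,230)),('f3',(.4697,.3235,-.113,.075),(180,10,380,210))):
    p,im=pickle.load(open(n+'.pkl','rb'));b=cv2.resize(im,None,fx=3,fy=3,interpolation=cv2.INTER_CUBIC)
    x,y,yaw,z=t
    def poly(P):
        uv=np.array([proj(p,q) for q in P]);cv2.polylines(b,[cv2.convexHull((uv*3+1).astype(np.int32).reshape(-1,1,2))],True,(0,255,0),1)
    poly(cyl(x,y,z,yaw,.11));poly(cyl(x,y,z,yaw,.164,.005))
    x0,y0,x1,y1=roi;out.append(cv2.resize(b[y0*3:y1*3,x0*3:x1*3],(266,266),interpolation=cv2.INTER_AREA) if 0 else b[y0*3:y1*3,x0*3:x1*3])
o=np.hstack(out);cv2.imwrite('pics/fo.png',cv2.resize(o,(798,266),interpolation=cv2.INTER_AREA))
cv2.imwrite('pics/fo2.png',out[2])
p=pickle.load(open('f3.pkl','rb'))[0];u=proj(p,[.4696,.3234,.09]).astype(int)
print(fitcyl([m('f3','blue',u)],(.4696,.3234,.075,-.113),fixL=.0845),fitcyl([m('f3','blue',u),m('w7','blue',(312,120))],(.4696,.3234,.075,-.113),fixL=.0845))
a=cv2.imread('pics/top0.png').astype(int);b=cv2.imread('pics/scene0.png').astype(int);c=cv2.imread('pics/fs.png').astype(int)
d=np.abs(b-c).max(2)
for k,(l,t,r,bt) in dict(jar=(244,203,269,238),beaker=(354,291,381,330),tip=(286,242,329,287)).items(): print(k,d[t:bt,l:r].mean(),(d[t:bt,l:r]>40).mean())
E
```

```text
(array([ 0.46943117,  0.32388499,  0.07204371, -0.11770283]), np.float64(0.04925668702758486)) (array([ 0.46972677,  0.32358767,  0.0729576 , -0.1116773 ]), np.float64(0.047760320913571686))
jar 1.3314285714285714 0.0
beaker 1.590693257359924 0.0
tip 1.7550387596899224 0.0
```

View pics/fo.png

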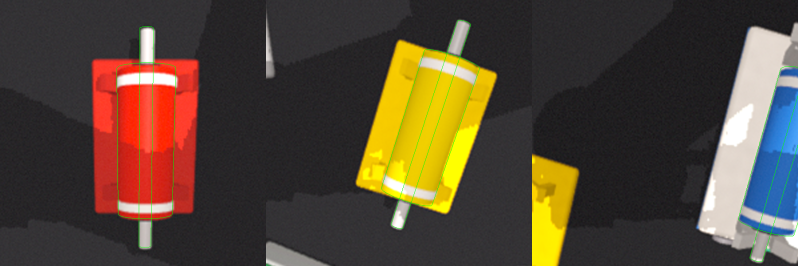

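View pics/fo2.png

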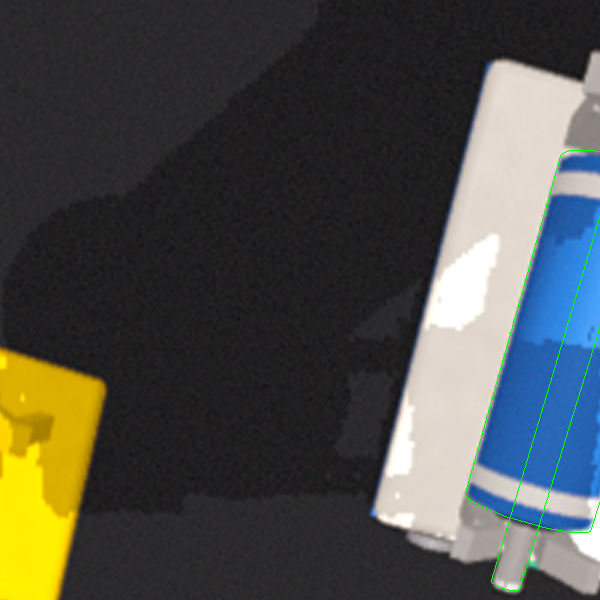

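All three overlays match the seated model to about 1–2 px, and the bystanders' pixels haven't changed. The gripper is open and clear, so I'm handing in.

```bash
python3 - <<'E'
from station import arm
print(arm.get_state()['t'],arm.job_done())
E
```

```text
the job is handed in; nothing more can be done
43.5 None
```

I handed the job in at about 43.5 s of the 120 s, with all three drums in their places and released. I moved red from the rotator to the grey tray, blue into the rotator, yellow from the red tray to the yellow tray, then red from the grey tray into the red tray.

**Right yellow drum:** three could be taken for it in the top view: (455,241) too small, (428,166) too big, and (402,233) in the red tray. I took the last one, whose length matched.

**Placing:** I lowered each drum until the force showed contact, then let go. The wrist force stayed small, about 11 N at most in the readings after each move.

**Last checks:**
- **Overlays:** the expected drum outlines matched the final wrist pictures to about 1–2 pixels for all three drums.
- **Blue in the rotator:** the two-view fit gives centre (0.470, 0.324) m and yaw −0.112 rad. Red sat at (0.470, 0.323) and −0.115 there. Both axle ends are in the slots.
- **Bystanders:** the jar, beaker and tip box look unchanged in the scene picture.

**Disagreed or failed:**
- **Blue's height:** the fit gave 72–73 mm instead of 75 mm. Red, while seated there, read 73 or 76 mm depending on the views used, and blue's contact height matched where red had been gripped, so I take it as camera error.
- **Network check:** the final check of the bystanders in the top camera found nothing for at least one of them. I compared scene pictures instead.

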